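Put a pipe nipple away in the rotary stock drum

TASK

Turn the clear cap of the stock drum round until its opening is squarely over the empty compartment, then put the long pipe nipple away through the opening so that it ends up wholly inside that compartment, below the cap. Leave the opening over that compartment, and leave the other things on the counter where they are.

Things in the scene. Friction and masses are not known exactly. Their poses are not given: they have to be found in the camera images.
- drum: round grey stock drum, screwed down, turned any way: 200 mm across (207 over the cap's skirt), rim 110 mm high; a 52 mm hub and six 60-degree wedge compartments parted by 3 mm dividers; inner floor 6 mm up. Five hold short fittings fixed in place (up to 86 mm above the counter), one is empty. Origin: on its axis at counter height; z up; x points through the middle of the empty compartment.
- pocket (a point): the middle of the empty compartment, 63 mm from the drum's axis, given at the height of the cap's top face (116 mm above the counter). The compartment reaches from 26 to 96 mm from the axis and is 60 mm wide at this point.
- cap (a joint): angle of the drum's cap, rad, anticlockwise from above; at 0 or any whole turn the opening is exactly over the empty compartment. The cap is a clear plate 4 mm thick with a white skirt, its top 116 mm above the counter; it turns both ways without notches or stops (20 rad either way), friction 0.06 N m (1 N at the rib), and stays where it is left.
- cap_opening (a point): middle of the cap's one opening, at the cap's top face, 63 mm from the axis: a wedge of 44 degrees from 36 to 90 mm from the axis (54 mm long radially, 48 mm wide at its middle), edged with a white lip 3 mm high (lip top 119 mm above the counter).
- cap_rib (a point): middle of the top of the white finger rib on the cap, just opposite the opening, 75 mm from the axis: an upright rib 36 mm long radially (57 to 93 mm from the axis), 12 mm thick, standing 24 mm above the cap's top (its top 140 mm above the counter). Nothing else on the cap stands above 119 mm.
- nipple_mid (a point): centre, half-way up, of the long pipe nipple to put away: a straight galvanised pipe piece with threaded ends, 21.4 mm across, 100 mm long, about 0.12 kg, standing upright on the counter at the start; z along its length. It is the tallest loose fitting. Standing in the drum its top would be 106 mm above the counter, under the cap.
- short_mid (a point): centre of another nipple like it, 21.4 mm across but only 60 mm long, standing upright; leave it.
- tee_mid (a point): middle of a galvanised pipe tee lying on the counter, 76 mm long with a 38 mm branch to its y side, 41 mm high; leave it.
- elbow_mid (a point): middle of a galvanised pipe elbow lying on the counter, about 58 mm each way, 41 mm high; leave it.
- tape_mid (a point): middle of a white spool of thread-seal tape lying flat, 62 mm across, 14 mm high; leave it.
- paste_mid (a point): middle of a grey jar of jointing paste with a white cap, standing, 72 mm across, 85 mm high; leave it.
- wrench_grip (a point): grip of a steel wrench 190 mm long lying flat, about 10 mm high; leave it.

How it is judged:
On the way:
1. the cap rests with its opening over the empty compartment (horizontal distance between cap_opening and pocket below 0.009 m and velocity of joint cap between -0.05 and 0.05 rad/s), for 0.2 s.
At the end, for the whole second after the job is handed in: The middle of the cap's opening rests within 9 mm (8 degrees) of the middle of the empty compartment; the long nipple rests in that compartment on its floor, upright or leaning, below the cap: its middle under 64 mm high and within 42 mm of the compartment's middle (all of step 1 and horizontal distance between nipple_mid and pocket below 0.042 m and height (world z) of nipple_mid between 0.005 and 0.064 m and linear speed of nipple below 0.02 m/s); the robot touches nothing.
It fails at once if one of the other things on the counter (short nipple, tee, elbow, tape spool, paste jar, wrench) is moved by more than 30 mm (distance of any of short_mid, tee_mid, elbow_mid, tape_mid, paste_mid, wrench_grip from where it was at the start of the episode above 0.03 m).
It also fails if it takes over 64 s, if anything falls off the work surface, if the arm or the gripper's body presses on something with over 40 N, if the wrist force passes 120 N, or if a joint passes its speed limit or range.

ROBOT

A 6-joint arm with a two-finger parallel gripper is mounted at the origin on the work surface. World frame = base frame: x ahead of the robot, y to its left, z up, the work surface at z = 0. Lengths are in m, angles in rad, forces in N, time in s.
With the tool pointing down it reaches from about 0.35 to 0.85 m from the base axis. Payload 8.1 kg.
Tool frame: the origin (TCP) lies on the centre line of the jaws, within the pads' length; the fingertips stand 14 mm ahead of it and the grasp point (between the pads) lies 5 mm behind it; z points along the fingers, y is the direction in which the jaws open and shut (so a half turn about z gives the same grasp; the last joint's range is limited). The gripper opens to 93 mm and grips with 3 to 60 N. Pads are 15 mm wide; open, the fingers measure 128 mm over their backs; the gripper's body (75 mm by 188 mm) begins 65 mm behind the grasp point.
Start: joints at [1.122, 0.13, 1.488, -0, 1.523, -0.085], TCP at [0.213, 0.561, 0.233] pointing down, gripper open.
Joint ranges: [-2.96, 2.96], [-0.89, 2.26], [0.02, 2.5], [-1.34, 4.48], [0, 2.73], [-2.66, 2.66]. Speed limits (rad/s): [2.39, 2.39, 2.79, 3.14, 3.14, 3.14].

INTERFACE

Orientations are given as a rotation vector (axis times angle).
In Python, from plant import robot gives the robot as it stands.
- The arm moves only by the tool jog_arm, never from a script. Its argument "steps" is a list of rows, each a list of 7 numbers: the closure, from 0 (fully open) to 1 (shut), then the shift along the tool's x, y, z in m, then the turn, a rotation vector about the tool's x, y, z in rad. In form: [[jaw, tx, ty, tz, rx, ry, rz], ...]. A call has 1 to 5 rows; each row is the pose to reach, as a shift and turn from the pose measured when the call began, along the tool's axes at that moment; what a row does not reach only later rows make up. A row lasts 1/8 s, in which the tool goes at most 62.5 mm and 10.7 degrees, less where a joint would pass 70% of its speed; a pose out of reach is approached as far as the arm can. A call with a gripper value outside its range is refused whole. The fingers move at their own pace and stop on an object; "force" is the grip in N (left out, the last holds). Time passes only in rows, so rows that repeat a pose let the fingers close. It gives the time, the measured TCP pose, the force and the opening at its end, in the units of the state.
- robot.read_state(): the state, without advancing time (a new reading comes with each control period).
- robot.read_camera(name): name is "scene" or "top" or "wrist"; returns a dict with "image" (400x640x3 uint8, red, green, blue), "mtx" (3x3 intrinsics, pixels), "extrinsics" (4x4, takes a point from camera to world coordinates); the wrist camera has in their place "tool_from_camera" (4x4, takes a point from camera to tool coordinates, whose origin is the TCP and whose axes are the flange's). Camera axes: x right, y down, z forward; pixel columns grow to the right and rows downward; lengths in m; the calibration is good to about 2 mm. A picture is of the moment at which its call begins: read the wrist's pose just before it. There is no depth.
- robot.close_job(): hands the job in, once; it reports no verdict.
The state is a dict: "t": time; "q": joint angles; "dq": joint speeds; "joint_torque": joint torques, N m; "tool_pos": TCP position; "orientation": TCP orientation; "force": force on the tool from outside, world axes, zero at the start; "wrist_torque": the same for the moment, N m; "opening": finger opening in m.
Only numpy, scipy, OpenCV 4.12 (cv2) and the standard library are available. Lean on these libraries where they do the work, as an engineer would, in place of code of your own. Each camera call takes 0.05 s, during which the arm holds its last target.

## Working session

There is one attempt and no reset: what is moved stays moved. The work goes in short steps, Python scripts to look and compute and a tool call to move; the robot and the scene stay as the last step left them, time stands still between calls to the robot, and variables do not carry over. Pictures are saved under pics/ and viewed, and the job is handed in when it is done.

Besides the shell and the picture viewer there is one more tool, called by a JSON object that holds its "api" and its "payload", one argument or row to a line. jog_arm: Moves the arm, as the interface text tells. Its arguments: {"type":"object","properties":{"steps":{"type":"array"},"force":{"type":"number"}},"required":["steps"]}

```bash
ls; mkdir -p pics
python3 - <<'E'
from plant import robot
import cv2, numpy as np
s=robot.read_state(); print({k:np.round(v,4).tolist() for k,v in s.items()})
for n in ("top","scene","wrist"):
    c=robot.read_camera(n); cv2.imwrite(f"pics/{n}0.png",c["image"][:,:,::-1])
    np.savez(f"{n}0.npz",**{k:np.array(v) for k,v in c.items()})
    print(n,{k:np.round(v,4).tolist() for k,v in c.items() if k!="image"})
E
```

```text
pics
{'t': 0.0, 'q': [1.1215, 0.1311, 1.4893, -0.0, 1.523, -0.0854], 'dq': [0.0004, 0.0, -0.0003, -0.0005, 0.0011, 0.0006], 'joint_torque': [-0.0014, -55.9881, -49.1737, 0.0763, 0.0363, -0.0002], 'tool_pos': [0.2133, 0.5602, 0.2316], 'orientation': [-0.5683, -3.0893, 0.0028], 'force': [-0.1223, 0.115, -0.768], 'wrist_torque': [0.0327, 0.0141, 0.0544], 'opening': 0.093}
top {'mtx': [[400.1728, 0.0, 323.4148], [0.0, 400.1728, 199.3424], [0.0, 0.0, 1.0]], 'extrinsics': [[-0.0208, -0.9903, 0.1371, 0.3698], [-0.9998, 0.0215, 0.0039, 0.0563], [-0.0069, -0.137, -0.9905, 1.2929], [0.0, 0.0, 0.0, 1.0]]}
scene {'mtx': [[366.0215, 0.0, 322.2452], [0.0, 366.0215, 195.1149], [0.0, 0.0, 1.0]], 'extrinsics': [[0.6564, 0.454, -0.6025, 1.1164], [0.7542, -0.3772, 0.5374, -0.4107], [0.0167, -0.8072, -0.59, 0.6666], [0.0, 0.0, 0.0, 1.0]]}
wrist {'mtx': [[334.548, 0.0, 316.7499], [0.0, 334.548, 199.4262], [0.0, 0.0, 1.0]], 'tool_from_camera': [[-0.0003, -0.9656, -0.2599, 0.0724], [1.0, -0.0002, -0.0002, 0.0011], [0.0001, -0.2599, 0.9656, -0.1517], [0.0, 0.0, 0.0, 1.0]]}
```

View pics/top0.png

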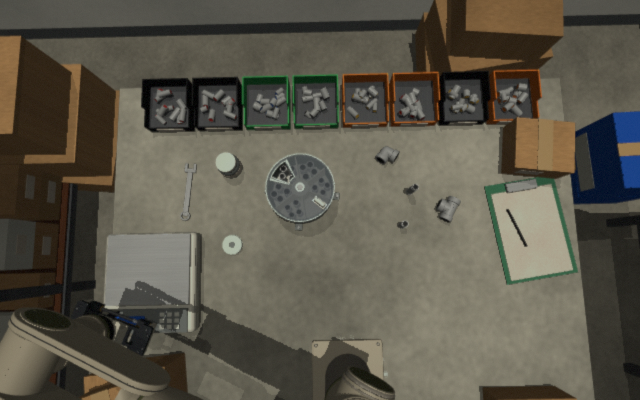

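View pics/scene0.png

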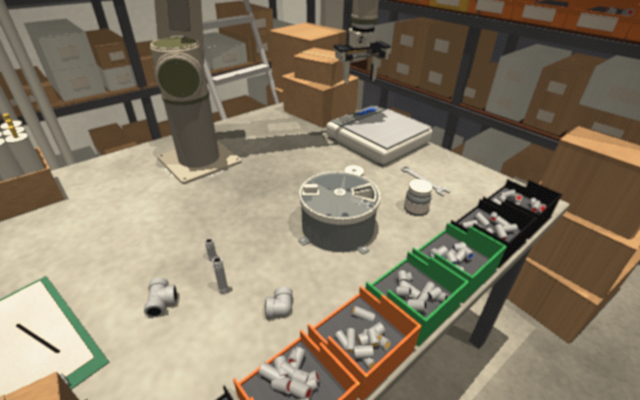

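View pics/wrist0.png

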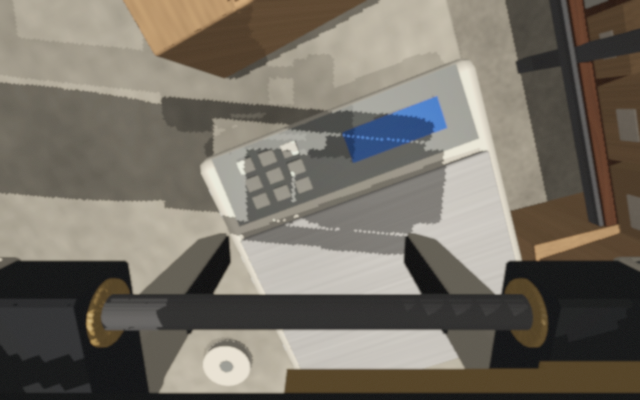

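The top view shows the drum at about (300,187), with the cap's opening at about (283,173) and the rib at about (320,202). Two upright nipples stand at about (412,188) and (403,224). I'll enlarge the drum and the nipples.

Run:
```python
import cv2
t=cv2.imread("pics/top0.png"); s=cv2.imread("pics/scene0.png")
cv2.imwrite("pics/topz.png",cv2.resize(t[140:236,250:350],None,fx=6,fy=6,interpolation=cv2.INTER_CUBIC))
cv2.imwrite("pics/topn.png",cv2.resize(t[140:240,370:470],None,fx=5,fy=5,interpolation=cv2.INTER_CUBIC))
cv2.imwrite("pics/scz.png",cv2.resize(s[155:255,290:390],None,fx=6,fy=6,interpolation=cv2.INTER_CUBIC))
```

```text
(no output)
```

View pics/topz.png

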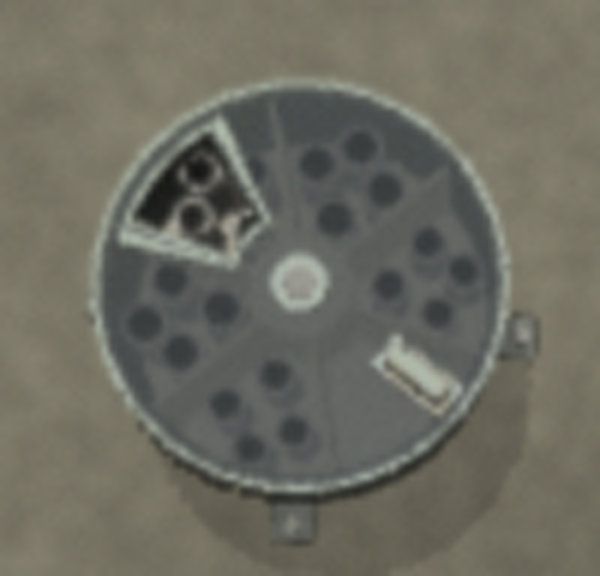

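View pics/topn.png

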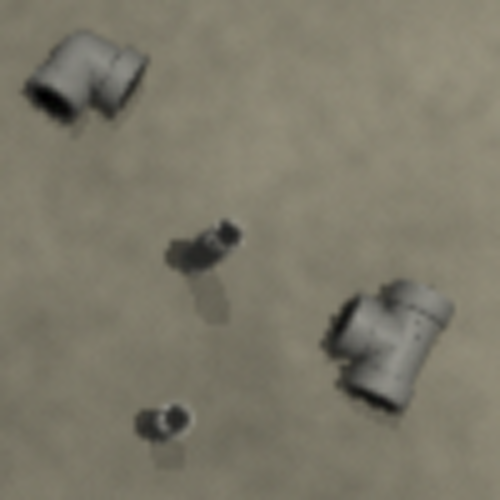

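View pics/scz.png

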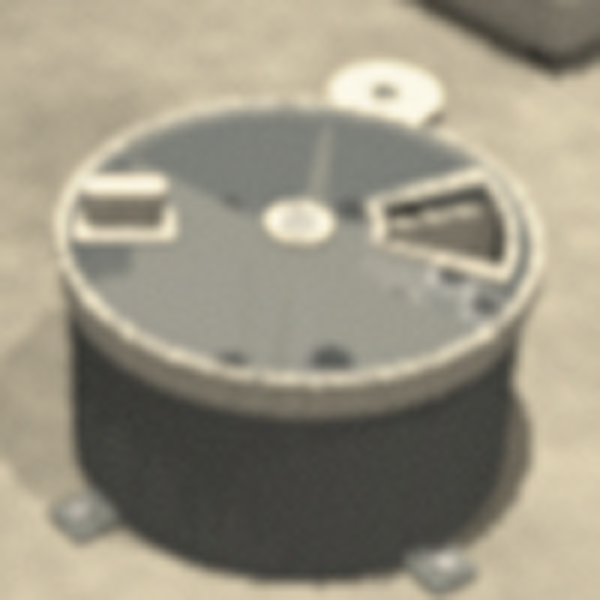

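The empty compartment is the one under the rib, at lower right in the top view, so the opening needs about half a turn. I'll compute rough positions by casting rays.

```bash
cat > h.py <<'E'
import numpy as np, cv2
from scipy.spatial.transform import Rotation as R
def ray(uv,mtx,T,z):
    d=T[:3,:3]@np.linalg.solve(mtx,[uv[0],uv[1],1.]); o=T[:3,3]
    return o+d*(z-o[2])/d[2]
def proj(p,mtx,T):
    c=T[:3,:3].T@(np.asarray(p)-T[:3,3]); return (mtx@c)[:2]/c[2]
def wristT(state,cam):
    T=np.eye(4);T[:3,:3]=R.from_rotvec(state["orientation"]).as_matrix();T[:3,3]=state["tool_pos"]
    return T@cam["tool_from_camera"]
E
python3 - <<'E'
from h import *
c=np.load("top0.npz");M,T=c["mtx"],c["extrinsics"]
f=lambda p,z,o=(250,140),k=6: ray(((p[0]+.5)/k-.5+o[0],(p[1]+.5)/k-.5+o[1]),M,T,z)
C=f((299,281),.118);print("hub",C)
for n,p,z in [("rib",(420,370),.14),("open ctr",(193,197),.119),("open tip1",(268,218),.119),("open tip2",(232,266),.119),("oo1",(218,120),.119),("oo2",(123,240),.119)]:
    q=f(p,z);d=q-C;print(n,q,np.hypot(*d[:2]),np.degrees(np.arctan2(d[1],d[0])))
for p in [(275,105),(448,178),(172,398),(330,455)]:
    d=f(p,.11)-C;print("div",np.hypot(*d[:2]),np.degrees(np.arctan2(d[1],d[0])))
g=lambda p,z:f(p,z,(370,140),5)
print("long top",g((230,233),.1)); print("short top",g((178,416),.06))
print("elbow",g((90,75),.02),"tee",g((395,345),.02))
s=np.load("scene0.npz")
print("scene long top", ray((217,261),s["mtx"],s["extrinsics"],.1),ray((210,241),s["mtx"],s["extrinsics"],.06))
E
```

```text
hub [0.57283661 0.13166179 0.118     ]
rib [0.52402292 0.0721679  0.14      ] 0.07695647550827286 -129.36827839377764
open ctr [0.61629416 0.1839248  0.119     ] 0.0679704441194358 50.25591902668597
open tip1 [0.60480872 0.14663485 0.119     ] 0.0353045128469178 25.094457274421387
open tip2 [0.58094753 0.16477756 0.119     ] 0.03409459391231109 76.23769065472074
oo1 [0.65531419 0.17114228 0.119     ] 0.09143992910697797 25.5795767169069
oo2 [0.59526942 0.21890588 0.119     ] 0.09008197233536841 75.5800800454845
div 0.0924923922060709 7.143532152708704
div 0.09143455845100677 -55.16429831071882
div 0.08539629364557688 131.11261803427442
div 0.08734008105832942 -170.9551044147032
long top [ 0.56890277 -0.21794681  0.1       ]
short top [ 0.46202794 -0.18917735  0.06      ]
elbow [ 0.68857435 -0.1507408   0.02      ] tee [ 0.50745137 -0.33776006  0.02      ]
scene long top [ 0.57323831 -0.21723635  0.1       ] [ 0.46578469 -0.18516877  0.06      ]
```

```bash
cat >> h.py <<'E'
def down(yaw):  # yaw (deg) of the tool's y axis, tool pointing down
    y=np.array([np.cos(np.radians(yaw)),np.sin(np.radians(yaw)),0]);z=np.array([0,0,-1.])
    return np.stack([np.cross(y,z),y,z],1)
def rel(s,p,yaw):
    R0=R.from_rotvec(s["orientation"]).as_matrix()
    return np.round(np.r_[R0.T@(np.asarray(p)-s["tool_pos"]),R.from_matrix(R0.T@down(yaw)).as_rotvec()],4)
def info(s):
    Rm=R.from_rotvec(s["orientation"]).as_matrix()
    print("t",round(s["t"],2),"pos",np.round(s["tool_pos"],4),"yaw",round(np.degrees(np.arctan2(Rm[1,1],Rm[0,1])),2),"tilt z",np.round(Rm[:,2],3),"F",np.round(s["force"],1),"op",round(s["opening"],4),"q",np.round(s["q"],2))
E
python3 - <<'E'
from h import *
from plant import robot
s=robot.read_state();info(s);print(rel(s,[.524,.072,.26],-39.6))
E
```

```text
t 0.15 pos [0.2133 0.5604 0.2318] yaw 69.16 tilt z [-0.001 -0.001 -1.   ] F [-0.6 -0.6 -0.1] op 0.093 q [ 1.12  0.13  1.49 -0.    1.52 -0.09]
[-4.6410e-01 -3.4590e-01 -2.7700e-02 -1.0000e-03  1.3000e-03  1.8981e+00]
```

{"api": "jog_arm", "payload": {
  "steps": [
    [0,-0.045,-0.035,-0.006,0,0,0.18],
    [0,-0.09,-0.07,-0.012,0,0,0.36],
    [0,-0.135,-0.105,-0.018,0,0,0.54],
    [0,-0.18,-0.14,-0.024,0,0,0.72],
    [0,-0.225,-0.175,-0.028,0,0,0.9]
  ]
}}

```text
t: 0.78
tool_pos: [0.3619, 0.3151, 0.2602]
orientation: [1.863, 2.529, -0.002]
force: [1.3, 0.9, 0.2]
opening: 0.0931
```

Run:
```python
from h import *
from plant import robot
s=robot.read_state();info(s);print(rel(s,[.524,.072,.26],-39.6))
```

```text
t 0.78 pos [0.3619 0.3151 0.2602] yaw 17.26 tilt z [-0.    -0.001 -1.   ] F [1.3 0.9 0.2] op 0.0931 q [ 0.61 -0.21  1.77 -0.    1.58  0.31]
[-2.803e-01  8.260e-02  4.000e-04 -1.000e-04  1.300e-03  9.925e-01]
```

{"api": "jog_arm", "payload": {
  "steps": [
    [0,-0.056,0.0165,0,0,0,0.18],
    [0,-0.112,0.033,0,0,0,0.36],
    [0,-0.168,0.05,0,0,0,0.54],
    [0,-0.224,0.066,0,0,0,0.72],
    [0,-0.28,0.0825,0,0,0,0.9]
  ]
}}

```text
t: 1.4
tool_pos: [0.5245, 0.0705, 0.2603]
orientation: [2.782, 1.459, -0.001]
force: [0.9, 1.1, -0.1]
opening: 0.093
```

{"api": "jog_arm", "payload": {
  "steps": [
    [0,0,0,0,0,0,0.09],
    [0,0,0,0,0,0,0.09]
  ]
}}

```text
t: 1.65
tool_pos: [0.5244, 0.0698, 0.2598]
orientation: [2.845, 1.331, -0.002]
force: [0.5, -0.3, -0.4]
opening: 0.0931
```

Run:
```python
from h import *
from plant import robot
s=robot.read_state();info(s)
c=robot.read_camera("wrist");cv2.imwrite("pics/w1.png",c["image"][:,:,::-1])
np.savez("w1.npz",mtx=c["mtx"],T=wristT(s,c),image=c["image"])
```

```text
t 1.65 pos [0.5244 0.0698 0.2598] yaw -39.85 tilt z [-0.001 -0.001 -1.   ] F [ 0.5 -0.3 -0.4] op 0.0931 q [ 0.04 -0.07  1.64 -0.    1.57  0.73]
```

View pics/w1.png

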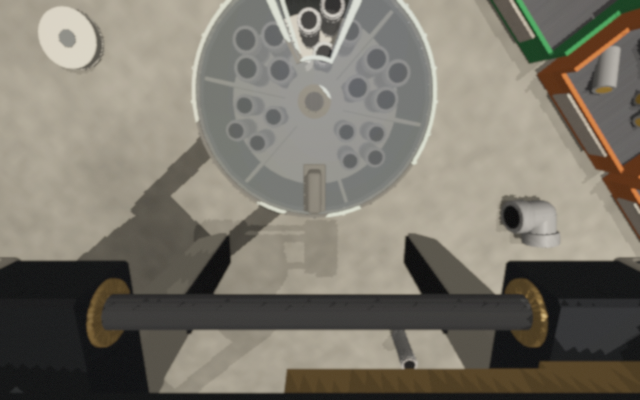

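This view shows the hub at (315,101), the rib at (315,190) and the dividers clearly. The compartment between the two lower dividers is empty. I'll enlarge it to measure.

Run:
```python
import cv2
w=cv2.imread("pics/w1.png")
z=cv2.resize(w[0:225,185:445],None,fx=2.6,fy=2.6,interpolation=cv2.INTER_CUBIC)
l=cv2.cvtColor(z,cv2.COLOR_BGR2LAB);l[:,:,0]=cv2.createCLAHE(3,(4,4)).apply(l[:,:,0])
cv2.imwrite("pics/w1z.png",cv2.cvtColor(l,cv2.COLOR_LAB2BGR))
```

```text
(no output)
```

View pics/w1z.png

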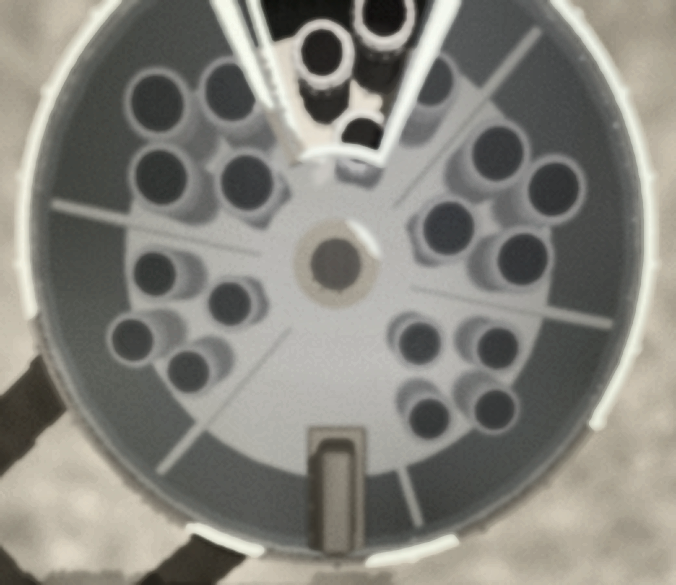

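Run:
```python
from h import *
c=np.load("w1.npz");M,T=c["mtx"],c["T"]
f=lambda p,z,k=2.6: ray(((p[0]+.5)/k-.5+185,(p[1]+.5)/k-.5),M,T,z)
O=[(55,204),(162,470),(419,525),(610,323),(538,32)];I=[(260,253),(290,330),None,(412,287),(395,205)]
for zz in(.105,.11):
    P=np.array([f(p,zz)[:2] for p in O]).astype(np.float32)
    (C,r)=cv2.minEnclosingCircle(P); 
    # LSQ circle
    A=np.c_[2*P,np.ones(5)];x=np.linalg.lstsq(A,(P**2).sum(1),rcond=None)[0];C=x[:2];r=np.sqrt(x[2]+C@C)
    print(zz,"centre",C,"r",r)
    print(" angs",[round(float(np.degrees(np.arctan2(*(p-C)[::-1]))),2) for p in P])
    print(" line angs",[round(float(np.degrees(np.arctan2(*(f(o,zz)-f(i,zz))[:2][::-1]))),2) for o,i in zip(O,I) if i])
print("hub", f((336,264),.116),f((336,264),.112))
print("rib top",f((337,499),.14),"ends",f((337,447),.14),f((337,552),.14))
print("inner lip corners",f((300,158),.119),f((382,162),.119))
```

```text
0.105 centre [0.57287096 0.13223281] r 0.09549354265304721
 angs [128.37, -171.7, -111.88, -51.38, 8.25]
 line angs [127.18, -173.42, -49.8, 9.42]
0.11 centre [0.5728414  0.13213793] r 0.09393527379099029
 angs [128.37, -171.7, -111.88, -51.38, 8.25]
 line angs [127.18, -173.42, -49.8, 9.42]
hub [0.57266188 0.13266252 0.116     ] [0.57268366 0.13274716 0.112     ]
rib top [0.52619583 0.07643045 0.14      ] ends [0.53707666 0.0894066  0.14      ] [0.51473756 0.06276567 0.14      ]
inner lip corners [0.58446477 0.16421779 0.119     ] [0.60342334 0.14685631 0.119     ]
```

Run:
```python
from h import *
from plant import robot
s=robot.read_state();info(s);print(rel(s,[.5248,.0747,.136],-39.8))
```

```text
t 1.7 pos [0.5242 0.0704 0.26  ] yaw -39.7 tilt z [-0.001 -0.001 -1.   ] F [ 0.3 -0.2  0.8] op 0.0928 q [ 0.04 -0.07  1.64 -0.    1.57  0.73]
[ 0.0038 -0.0023  0.1239 -0.0003  0.0013  0.0017]
```

{"api": "jog_arm", "payload": {
  "steps": [
    [0.5,0.004,-0.002,0.05,0,0.001,0.002],
    [0.5,0.004,-0.002,0.1,0,0.001,0.002],
    [0.5,0.004,-0.002,0.124,0,0.001,0.002],
    [0.5,0.004,-0.002,0.124,0,0.001,0.002]
  ],
  "force": 8
}}

```text
t: 2.2
tool_pos: [0.5233, 0.0755, 0.1341]
orientation: [-2.841, -1.337, 0.006]
force: [0.3, -0.1, 0.4]
opening: 0.0574
```

{"api": "jog_arm", "payload": {
  "steps": [
    [1,0,0,0,0,0,0],
    [1,0,0,0,0,0,0],
    [1,0,0,0,0,0,0],
    [1,0,0,0,0,0,0]
  ],
  "force": 8
}}

```text
t: 2.7
tool_pos: [0.5236, 0.0755, 0.1347]
orientation: [-2.842, -1.337, 0.005]
force: [-0.1, -0.6, 0.3]
opening: 0.0178
```

Run:
```python
from h import *
from plant import robot
s=robot.read_state();info(s)
c=robot.read_camera("wrist");cv2.imwrite("pics/w2.png",c["image"][:,:,::-1])
# arc plan about the axis in the tool frame of now
C=np.array([.5728,.1323]);Rm=R.from_rotvec(s["orientation"]).as_matrix();p=s["tool_pos"]
d=p[:2]-C;print("r",np.hypot(*d),"ang",np.degrees(np.arctan2(d[1],d[0])))
```

```text
t 2.7 pos [0.5236 0.0755 0.1347] yaw -39.62 tilt z [-0.003 -0.    -1.   ] F [-0.1 -0.6  0.3] op 0.0178 q [ 0.05  0.01  1.8  -0.    1.34  0.74]
r 0.07510520684614125 ang -130.88873905526046
```

View pics/w2.png

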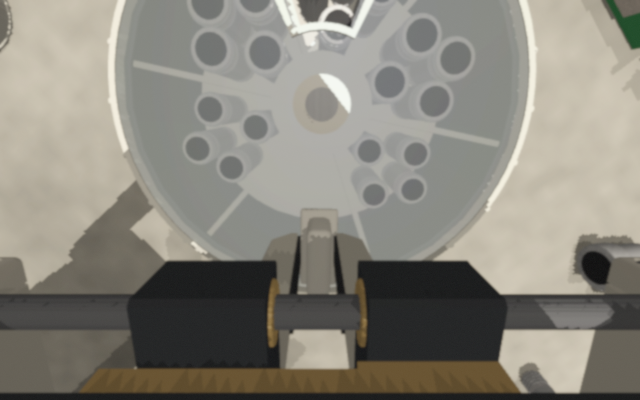

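The fingers straddle the rib at about (318,240) and are still closing.

{"api": "jog_arm", "payload": {
  "steps": [
    [1,0,0,0,0,0,0],
    [1,0,0,0,0,0,0],
    [1,0,0,0,0,0,0]
  ],
  "force": 8
}}

```text
t: 3.12
tool_pos: [0.5236, 0.0754, 0.1345]
orientation: [-2.842, -1.337, 0.005]
force: [0.6, -1.0, -0.4]
opening: 0.0119
```

```bash
cat >> h.py <<'E'
C=np.array([.5728,.1323])
def arc(s,degs,r=.075,z=.1345,off=90):
    """rows: rib angle targets (deg, world)"""
    for a in degs:
        p=[C[0]+r*np.cos(np.radians(a)),C[1]+r*np.sin(np.radians(a)),z]
        print(a,rel(s,p,a+off))
def where(s):
    d=s["tool_pos"][:2]-C;print("r",round(np.hypot(*d),4),"ang",round(np.degrees(np.arctan2(d[1],d[0])),2))
E
python3 - <<'E'
from h import *
from plant import robot
s=robot.read_state();info(s);where(s)
arc(s,[-130+9.5*k for k in range(1,6)])
E
```

```text
t 3.12 pos [0.5236 0.0754 0.1345] yaw -39.63 tilt z [-0.003 -0.    -1.   ] F [ 0.6 -1.  -0.4] op 0.0119 q [ 0.05  0.01  1.8  -0.    1.34  0.74]
r 0.0752 ang -130.83
-120.5 [ 0.0011  0.0135 -0.     -0.0026  0.0022 -0.1593]
-111.0 [ 4.100e-03  2.550e-02 -1.000e-04 -2.800e-03  2.000e-03 -3.251e-01]
-101.5 [ 9.100e-03  3.690e-02 -1.000e-04 -3.000e-03  1.800e-03 -4.909e-01]
-92.0 [ 1.580e-02  4.740e-02 -1.000e-04 -3.100e-03  1.600e-03 -6.567e-01]
-82.5 [ 2.420e-02  5.650e-02 -2.000e-04 -3.300e-03  1.300e-03 -8.225e-01]
```

{"api": "jog_arm", "payload": {
  "steps": [
    [1,0.001,0.0135,0,-0.002,0.002,-0.16],
    [1,0.004,0.0255,0,-0.003,0.002,-0.325],
    [1,0.009,0.037,0,-0.003,0.002,-0.49],
    [1,0.016,0.0475,0,-0.003,0.002,-0.657],
    [1,0.024,0.0565,0,-0.003,0.001,-0.822]
  ],
  "force": 8
}}

```text
t: 3.75
tool_pos: [0.5827, 0.0575, 0.1345]
orientation: [-2.066, -2.367, 0.001]
force: [-2.0, 1.6, 2.0]
opening: 0.0118
```

Run:
```python
from h import *
from plant import robot
s=robot.read_state();info(s);where(s)
arc(s,[-82.5+9.5*k for k in range(1,6)])
```

```text
t 3.75 pos [0.5827 0.0575 0.1345] yaw 7.77 tilt z [-0.001 -0.    -1.   ] F [-2.   1.6  2. ] op 0.0118 q [ 0.01  0.16  1.64 -0.    1.34 -0.12]
r 0.0754 ang -82.45
-73.0 [ 0.0014  0.0123 -0.     -0.0008  0.0003 -0.1611]
-63.5 [ 4.400e-03  2.440e-02 -0.000e+00 -9.000e-04  2.000e-04 -3.269e-01]
-54.0 [ 9.300e-03  3.580e-02 -0.000e+00 -9.000e-04  1.000e-04 -4.927e-01]
-44.5 [ 0.0161  0.0462 -0.     -0.0009  0.     -0.6585]
-35.0 [ 0.0245  0.0553 -0.     -0.0009 -0.     -0.8243]
```

The grip is following the arc cleanly.

{"api": "jog_arm", "payload": {
  "steps": [
    [1,0.001,0.0125,0,-0.001,0,-0.16],
    [1,0.0045,0.0245,0,-0.001,0,-0.327],
    [1,0.0095,0.036,0,-0.001,0,-0.493],
    [1,0.016,0.046,0,-0.001,0,-0.658],
    [1,0.0245,0.0555,0,-0.001,0,-0.824]
  ],
  "force": 8
}}

```text
t: 4.38
tool_pos: [0.6344, 0.0892, 0.1345]
orientation: [-0.937, -2.998, 0.001]
force: [-4.9, 0.5, 4.3]
opening: 0.0119
```

Run:
```python
from h import *
from plant import robot
s=robot.read_state();info(s);where(s)
arc(s,[-35+9.5*k for k in range(1,6)])
```

```text
t 4.38 pos [0.6344 0.0892 0.1345] yaw 55.29 tilt z [-0.001 -0.    -1.   ] F [-4.9  0.5  4.3] op 0.0119 q [ 0.06  0.3   1.47 -0.    1.37 -0.91]
r 0.0752 ang -34.96
-25.5 [ 0.0011  0.0123  0.     -0.0006 -0.0006 -0.1608]
-16.0 [ 0.0041  0.0244  0.     -0.0006 -0.0007 -0.3266]
-6.5 [ 0.0091  0.0358  0.     -0.0005 -0.0007 -0.4924]
3.0 [ 1.580e-02  4.620e-02  0.000e+00 -5.000e-04 -8.000e-04 -6.582e-01]
12.5 [ 2.42e-02  5.54e-02  0.00e+00 -4.00e-04 -8.00e-04 -8.24e-01]
```

{"api": "jog_arm", "payload": {
  "steps": [
    [1,0.001,0.0125,0,-0.001,-0.001,-0.16],
    [1,0.004,0.0245,0,-0.001,-0.001,-0.327],
    [1,0.009,0.036,0,-0.001,-0.001,-0.492],
    [1,0.016,0.046,0,0,-0.001,-0.658],
    [1,0.024,0.0555,0,0,-0.001,-0.824]
  ],
  "force": 8
}}

```text
t: 5.0
tool_pos: [0.6457, 0.1484, 0.1345]
orientation: [0.35, -3.12, 0.002]
force: [-7.2, -4.6, 6.0]
opening: 0.0123
```

Run:
```python
from h import *
from plant import robot
s=robot.read_state();info(s);where(s)
arc(s,[21,29.5,38.0,38.0])
```

```text
t 5.0 pos [0.6457 0.1484 0.1345] yaw 102.81 tilt z [-0.002 -0.001 -1.   ] F [-7.2 -4.6  6. ] op 0.0123 q [ 0.15  0.36  1.4  -0.    1.38 -1.65]
r 0.0746 ang 12.43
21 [ 0.0004  0.0112 -0.     -0.0009 -0.002  -0.143 ]
29.5 [ 0.0028  0.022  -0.     -0.0007 -0.002  -0.2913]
38.0 [ 0.0067  0.0324 -0.     -0.0006 -0.0021 -0.4397]
38.0 [ 0.0067  0.0324 -0.     -0.0006 -0.0021 -0.4397]
```

{"api": "jog_arm", "payload": {
  "steps": [
    [1,0.0005,0.011,0,0,-0.002,-0.143],
    [1,0.003,0.022,0,0,-0.002,-0.291],
    [1,0.0065,0.0325,0,0,-0.002,-0.442],
    [1,0.0065,0.0325,0,0,-0.002,-0.442]
  ],
  "force": 8
}}

```text
t: 5.5
tool_pos: [0.631, 0.1785, 0.1344]
orientation: [1.03, -2.965, 0.002]
force: [-4.1, -3.5, 3.9]
opening: 0.012
```

Run:
```python
from h import *
from plant import robot
s=robot.read_state();info(s);where(s)
c=robot.read_camera("top");cv2.imwrite("pics/t3.png",c["image"][:,:,::-1])
c=robot.read_camera("wrist");cv2.imwrite("pics/w3.png",c["image"][:,:,::-1]); np.savez("w3.npz",mtx=c["mtx"],T=wristT(s,c),image=c["image"])
```

```text
t 5.5 pos [0.631  0.1785 0.1344] yaw 128.31 tilt z [-0.002 -0.002 -1.   ] F [-4.1 -3.5  3.9] op 0.012 q [ 0.2   0.34  1.42 -0.    1.38 -2.04]
r 0.0743 ang 38.43
```

View pics/w3.png

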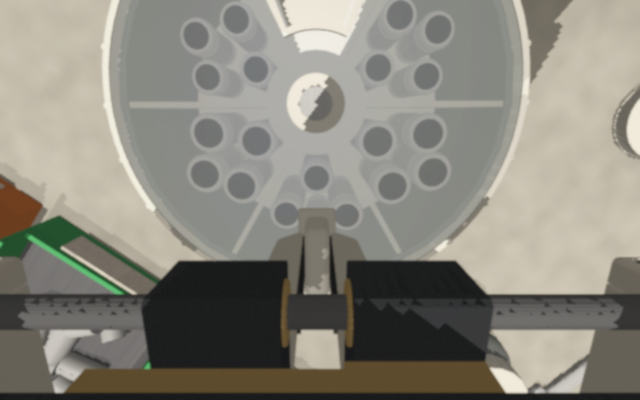

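The opening at the top of the image, around (317,20), sits symmetrically between the dividers, and both side dividers are level at row 103 or 104. I'll let go, rise and check again.

{"api": "jog_arm", "payload": {
  "steps": [
    [0.5,0,0,0,0,0,0],
    [0.5,0,0,0,0,0,0],
    [0.5,0,0,-0.04,0,0.002,0],
    [0.4,-0.03,0,-0.1,0,0.002,0],
    [0.2,-0.06,0,-0.15,0,0.002,0]
  ]
}}

```text
t: 6.22
tool_pos: [0.6788, 0.2155, 0.2857]
orientation: [1.025, -2.965, 0.003]
force: [0.8, 0.4, 0.2]
opening: 0.0574
```

{"api": "jog_arm", "payload": {
  "steps": [
    [0.2,-0.025,0,0,0,0,0],
    [0.2,-0.025,0,0,0,0,0]
  ]
}}

```text
t: 6.48
tool_pos: [0.6993, 0.2321, 0.2854]
orientation: [1.027, -2.966, 0.002]
force: [-0.2, 0.1, -0.9]
opening: 0.0732
```

Run:
```python
from h import *
from plant import robot
s=robot.read_state();info(s)
c=robot.read_camera("wrist");w=np.ascontiguousarray(c["image"][:,:,::-1]);cv2.imwrite("pics/w4.png",w); np.savez("w4.npz",mtx=c["mtx"],T=wristT(s,c),image=c["image"])
```

```text
t 6.47 pos [0.6993 0.2321 0.2854] yaw 128.19 tilt z [-0.003 -0.003 -1.   ] F [-0.2  0.1 -0.9] op 0.0732 q [ 0.25  0.51  0.94 -0.    1.7  -1.99]
```

View pics/w4.png

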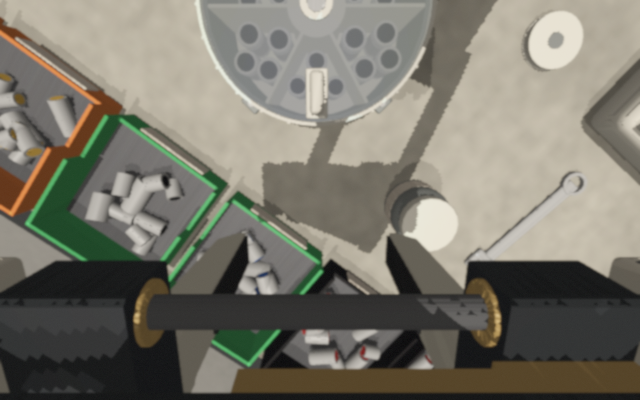

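This shows the rib end and the drum's lower half at the top of the frame; the opening is out of view. The next viewpoint is on the way to the nipple and will show the opening.

Run:
```python
from h import *
from plant import robot
s=robot.read_state();print(rel(s,[.58,.035,.27],38.3))
```

```text
[ 0.2143 -0.0811  0.0156 -0.0042 -0.0046  1.5685]
```

{"api": "jog_arm", "payload": {
  "steps": [
    [0.2,0.025,-0.01,0,0,0,0.17],
    [0.2,0.05,-0.02,0,0,0,0.34],
    [0.2,0.075,-0.03,0,0,0,0.52],
    [0.2,0.1,-0.035,0,0,0,0.7],
    [0.2,0.12,-0.045,0,0,0,0.88]
  ]
}}

```text
t: 7.15
tool_pos: [0.63, 0.1205, 0.2841]
orientation: [-0.344, -3.117, 0.007]
force: [-0.1, 0.1, -0.2]
opening: 0.0746
```

Run:
```python
from h import *
from plant import robot
s=robot.read_state();info(s);print(rel(s,[.58,.035,.27],38.3))
```

```text
t 7.15 pos [0.63   0.1205 0.2841] yaw 77.39 tilt z [-0.006 -0.004 -1.   ] F [-0.1  0.1 -0.2] op 0.0746 q [ 0.11  0.23  1.28 -0.    1.64 -1.24]
[ 0.03   -0.0943  0.0147 -0.0066 -0.0036  0.6822]
```

{"api": "jog_arm", "payload": {
  "steps": [
    [0.2,0.008,-0.024,0.004,-0.003,-0.002,0.17],
    [0.2,0.016,-0.048,0.008,-0.006,-0.003,0.34],
    [0.2,0.024,-0.072,0.012,-0.006,-0.003,0.52],
    [0.2,0.03,-0.094,0.015,-0.006,-0.003,0.68],
    [0.2,0.03,-0.094,0.015,-0.006,-0.003,0.68]
  ]
}}

```text
t: 7.78
tool_pos: [0.5784, 0.0338, 0.2686]
orientation: [-1.369, -2.825, 0.002]
force: [-0.1, 0.3, -0.0]
opening: 0.0749
```

Run:
```python
from h import *
from plant import robot
s=robot.read_state();info(s)
c=robot.read_camera("wrist");w=np.ascontiguousarray(c["image"][:,:,::-1]);cv2.imwrite("pics/w5.png",w); np.savez("w5.npz",mtx=c["mtx"],T=wristT(s,c),image=c["image"])
```

```text
t 7.78 pos [0.5784 0.0338 0.2686] yaw 38.3 tilt z [-0.003 -0.    -1.   ] F [-0.1  0.3 -0. ] op 0.0749 q [-0.03  0.06  1.49 -0.    1.59 -0.7 ]
```

View pics/w5.png

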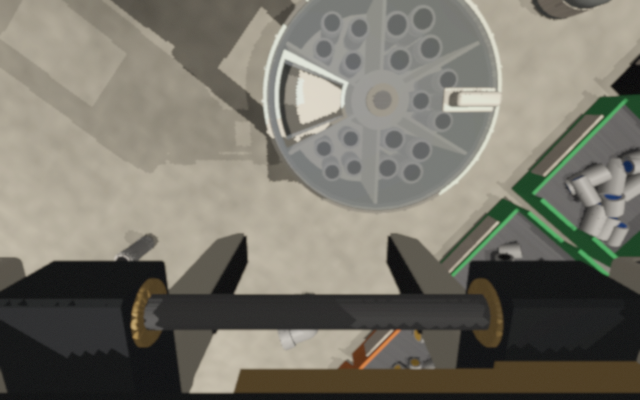

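Run:
```python
import cv2
w=cv2.imread("pics/w5.png")
z=cv2.resize(w[0:215,258:508],None,fx=2.7,fy=2.7,interpolation=cv2.INTER_CUBIC)
cv2.imwrite("pics/w5z.png",z)
```

```text
(no output)
```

View pics/w5z.png

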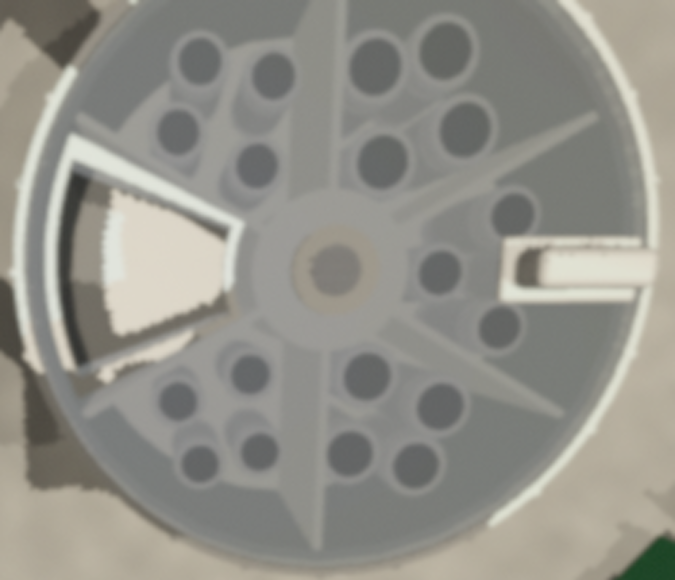

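Run:
```python
from h import *
c=np.load("w5.npz");M,T=c["mtx"],c["T"]
f=lambda p,z,k=2.7: ray(((p[0]+.5)/k-.5+258,(p[1]+.5)/k-.5),M,T,z)[:2]
O=[(80,117),(88,413),(597,118),(560,412),(318,548)]
P=np.array([f(p,.108) for p in O])
A=np.c_[2*P,np.ones(5)];x=np.linalg.lstsq(A,(P**2).sum(1),rcond=None)[0];Cc=x[:2];r=np.sqrt(x[2]+Cc@Cc)
ang=lambda q,C:round(float(np.degrees(np.arctan2(*(q-C)[::-1]))),2)
print(Cc,r,[ang(p,Cc) for p in P])
H=f((336,270),.116);print("hub",H)
for p,z in[((70,136),.119),((75,370),.119),((243,222),.119),((598,267),.14)]:
    q=f(p,z);print(q,np.hypot(*(q-H)),ang(q,H),ang(q,Cc))
```

```text
[0.57283067 0.13269648] 0.09443454820997588 [-171.59, -111.74, 67.84, 8.53, -51.59]
hub [0.57299816 0.13305394]
[0.48205726 0.11168501] 0.09341776695432286 -166.78 -166.97
[0.52603427 0.05568752] 0.09050508236725296 -121.26 -121.29
[0.54000377 0.12541256] 0.03386769413531875 -166.96 -167.49
[0.63042849 0.17861552] 0.07330825214814045 38.43 38.56
```

The rib is at 38.5° and the middle of the compartment at -141.65°, so the cap is aligned within about 1° by the rib. The lip corners suggest at most 2.5°, against a tolerance of 8°. Next is a closer look at the long nipple.

Run:
```python
from h import *
from plant import robot
s=robot.read_state();info(s);print(rel(s,[.61,-.275,.24],38.3))
```

```text
t 7.83 pos [0.579  0.0346 0.269 ] yaw 38.49 tilt z [-0.002  0.    -1.   ] F [ 0.6 -0.4  0.6] op 0.0745 q [-0.03  0.07  1.49 -0.    1.59 -0.7 ]
[-0.2617 -0.1684  0.029  -0.0015 -0.0012  0.0033]
```

{"api": "jog_arm", "payload": {
  "steps": [
    [0.2,-0.05,-0.033,0,0,0,0],
    [0.2,-0.1,-0.066,0,0,0,0],
    [0.2,-0.15,-0.1,0.01,0,0,0],
    [0.2,-0.2,-0.133,0.02,0,0,0],
    [0.2,-0.25,-0.166,0.025,0,0,0]
  ]
}}

```text
t: 8.45
tool_pos: [0.6047, -0.2652, 0.2429]
orientation: [-1.358, -2.83, 0.0]
force: [1.1, -0.0, -0.3]
opening: 0.0747
```

{"api": "jog_arm", "payload": {
  "steps": [
    [0.2,0,0,0,0,0,0],
    [0.2,0,0,0,0,0,0]
  ]
}}

```text
t: 8.7
tool_pos: [0.6048, -0.2646, 0.2421]
orientation: [-1.355, -2.83, -0.001]
force: [0.5, 0.3, 0.1]
opening: 0.0746
```

Run:
```python
from h import *
from plant import robot
s=robot.read_state();info(s)
c=robot.read_camera("wrist");w=np.ascontiguousarray(c["image"][:,:,::-1]);cv2.imwrite("pics/w6.png",w); np.savez("w6.npz",mtx=c["mtx"],T=wristT(s,c),image=c["image"])
for p in [(.57,-.2175,.1),(.57,-.2175,0),(.464,-.187,.06)]: print(proj(p,c["mtx"],wristT(s,c)))
```

```text
t 8.7 pos [ 0.6048 -0.2646  0.2421] yaw 38.82 tilt z [-0.003  0.002 -1.   ] F [0.5 0.3 0.1] op 0.0746 q [-0.49  0.29  1.29  0.    1.57 -1.17]
[319.062527   127.34312071]
[318.64823381 123.15216201]
[249.0331082   23.62982974]
```

View pics/w6.png

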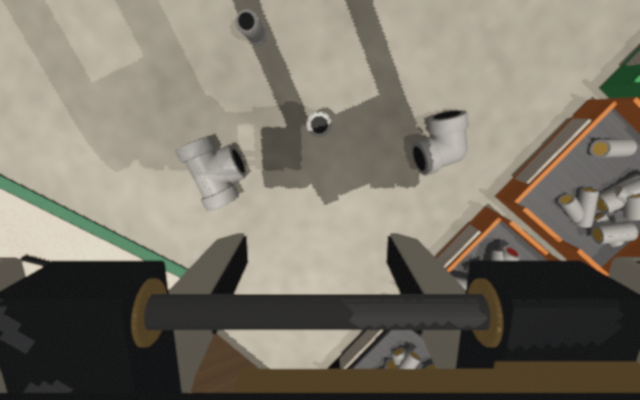

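The long nipple's end is at about (319,123), almost straight below the camera, with the short one at (247,20). Tee and elbow are clear of it.

Run:
```python
from h import *
from plant import robot
c=np.load("w6.npz");im=c["image"][95:150,290:350]
cv2.imwrite("pics/nz.png",cv2.resize(im[:,:,::-1],None,fx=9,fy=9,interpolation=cv2.INTER_CUBIC))
for p in[(319,123)]: print(ray(p,c["mtx"],c["T"],.1))
s=robot.read_state();info(s)
```

```text
[ 0.5676691  -0.21469676  0.1       ]
t 8.75 pos [ 0.605  -0.264   0.2427] yaw 38.85 tilt z [-0.003  0.002 -1.   ] F [0.4 0.5 0.6] op 0.0743 q [-0.49  0.29  1.29  0.    1.57 -1.17]
```

View pics/nz.png

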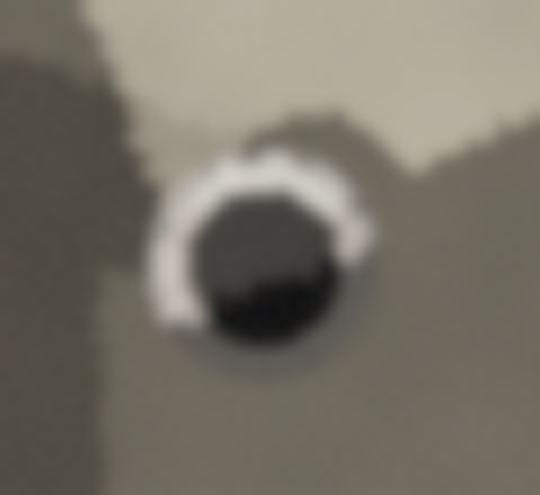

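Run:
```python
from h import *
from plant import robot
s=robot.read_state();info(s);print(rel(s,[.5685,-.2163,.13],38.3),rel(s,[.5685,-.2163,.091],38.3))
```

```text
t 8.75 pos [ 0.605  -0.264   0.2427] yaw 38.85 tilt z [-0.003  0.002 -1.   ] F [0.4 0.5 0.6] op 0.0743 q [-0.49  0.29  1.29  0.    1.57 -1.17]
[ 0.0597  0.0016  0.1128 -0.0011 -0.0031  0.0096] [ 0.0596  0.0016  0.1518 -0.0011 -0.0031  0.0096]
```

{"api": "jog_arm", "payload": {
  "steps": [
    [0.2,0.03,0.001,0.04,0,-0.003,0.01],
    [0.2,0.06,0.0015,0.08,0,-0.003,0.01],
    [0.2,0.06,0.0015,0.113,0,-0.003,0.01],
    [0.2,0.06,0.0015,0.113,0,-0.003,0.01]
  ]
}}

```text
t: 9.25
tool_pos: [0.5665, -0.2132, 0.1273]
orientation: [-1.363, -2.824, 0.001]
force: [0.6, -0.4, 0.2]
opening: 0.0745
```

Run:
```python
from h import *
from plant import robot
s=robot.read_state();info(s);print(rel(s,[.5685,-.2163,.091],38.3))
```

```text
t 9.25 pos [ 0.5665 -0.2132  0.1273] yaw 38.46 tilt z [-0.005  0.002 -1.   ] F [ 0.6 -0.4  0.2] op 0.0745 q [-0.44  0.22  1.58 -0.    1.34 -1.12]
[-0.0038 -0.0003  0.0363 -0.0032 -0.0048  0.0029]
```

{"api": "jog_arm", "payload": {
  "steps": [
    [0.2,-0.003,0,0.02,-0.003,-0.005,0],
    [0.4,-0.003,0,0.036,-0.003,-0.005,0],
    [0.6,-0.003,0,0.036,-0.003,-0.005,0]
  ],
  "force": 20
}}

```text
t: 9.62
tool_pos: [0.5679, -0.215, 0.0909]
orientation: [-1.364, -2.828, 0.0]
force: [-1.1, 0.3, -0.2]
opening: 0.0589
```

{"api": "jog_arm", "payload": {
  "steps": [
    [1,0,0,0,0,0,0],
    [1,0,0,0,0,0,0],
    [1,0,0,0,0,0,0],
    [1,0,0,0,0,0,0],
    [1,0,0,0,0,0,0]
  ],
  "force": 20
}}

```text
t: 10.25
tool_pos: [0.568, -0.2152, 0.0912]
orientation: [-1.365, -2.829, 0.001]
force: [0.2, 0.3, 2.0]
opening: 0.021
```

Run:
```python
from h import *
from plant import robot
s=robot.read_state();info(s)
c=robot.read_camera("wrist");w=np.ascontiguousarray(c["image"][:,:,::-1]);cv2.imwrite("pics/w7.png",w)
```

```text
t 10.25 pos [ 0.568  -0.2152  0.0912] yaw 38.49 tilt z [-0.001  0.    -1.   ] F [0.2 0.3 2. ] op 0.021 q [-0.45  0.26  1.61 -0.    1.28 -1.12]
```

View pics/w7.png

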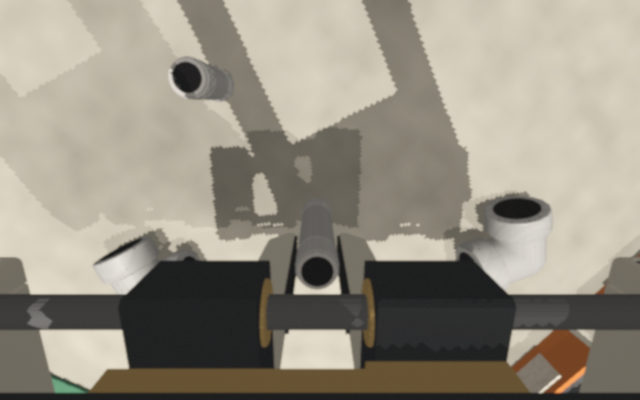

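The nipple is held between the pads at (317,250), with an opening of 21 mm. I'll lift it and carry it over.

Run:
```python
from h import *
from plant import robot
s=robot.read_state();print(rel(s,[.568,-.215,.25],38.3),rel(s,[.523,.093,.25],38.3))
```

```text
[ 0.0003 -0.     -0.1588 -0.0007 -0.0006  0.0033] [ 0.2693  0.1565 -0.1587 -0.0007 -0.0006  0.0033]
```

{"api": "jog_arm", "payload": {
  "steps": [
    [1,0,0,-0.04,0,0,0],
    [1,0,0,-0.09,0,0,0],
    [1,0,0,-0.14,0,0,0],
    [1,0,0,-0.165,0,0,0],
    [1,0,0,-0.165,0,0,0]
  ],
  "force": 25
}}

```text
t: 10.92
tool_pos: [0.5694, -0.2157, 0.2588]
orientation: [1.363, 2.826, -0.0]
force: [-0.6, -0.4, -1.4]
opening: 0.0209
```

Run:
```python
from h import *
from plant import robot
s=robot.read_state();info(s);print(rel(s,[.523,.093,.25],38.3))
```

```text
t 10.93 pos [ 0.5694 -0.2157  0.2588] yaw 38.5 tilt z [ 0.003 -0.002 -1.   ] F [-0.6 -0.4 -1.4] op 0.0209 q [-0.45  0.14  1.43 -0.    1.57 -1.12]
[0.2705 0.1559 0.0081 0.0014 0.0036 0.0034]
```

{"api": "jog_arm", "payload": {
  "steps": [
    [1,0.035,0.02,0,0,0,0],
    [1,0.08,0.046,0,0.001,0.003,0.003],
    [1,0.125,0.072,0,0.001,0.003,0.003],
    [1,0.17,0.098,0,0.001,0.003,0.003],
    [1,0.2,0.115,0,0.001,0.003,0.003]
  ]
}}

```text
t: 11.55
tool_pos: [0.5333, 0.0147, 0.2554]
orientation: [-1.366, -2.826, 0.001]
force: [0.8, 0.4, -0.7]
opening: 0.021
```

Run:
```python
from h import *
from plant import robot
s=robot.read_state();info(s);print(rel(s,[.523,.093,.25],38.3))
```

```text
t 11.55 pos [0.5333 0.0147 0.2554] yaw 38.39 tilt z [-0.003  0.    -1.   ] F [ 0.8  0.4 -0.7] op 0.021 q [-0.07 -0.06  1.64  0.    1.56 -0.74]
[ 0.0678  0.0406  0.0055 -0.002  -0.0022  0.0017]
```

{"api": "jog_arm", "payload": {
  "steps": [
    [1,0.025,0.015,0.0,-0.002,-0.002,0],
    [1,0.05,0.03,0,-0.002,-0.002,0.002],
    [1,0.068,0.04,0.005,-0.002,-0.002,0.002],
    [1,0.068,0.04,0.005,-0.002,-0.002,0.002]
  ]
}}

```text
t: 12.05
tool_pos: [0.5209, 0.0939, 0.2476]
orientation: [-1.365, -2.825, 0.003]
force: [0.2, -0.5, -1.6]
opening: 0.0212
```

Run:
```python
from h import *
from plant import robot
s=robot.read_state();info(s);where(s)
for n in("wrist","scene"):
    c=robot.read_camera(n);w=np.ascontiguousarray(c["image"][:,:,::-1])
    if n=="scene": w=cv2.resize(w[100:260,260:420],None,fx=3.7,fy=3.7,interpolation=cv2.INTER_CUBIC)
    cv2.imwrite(f"pics/{n}8.png",w)
print(rel(s,[.523,.093,.20],38.3))
```

```text
t 12.05 pos [0.5209 0.0939 0.2476] yaw 38.41 tilt z [-0.004  0.    -1.   ] F [ 0.2 -0.5 -1.6] op 0.0212 q [ 0.08 -0.06  1.66  0.    1.55 -0.59]
r 0.0646 ang -143.52
[-0.0022  0.0013  0.0476 -0.0035 -0.0028  0.0018]
```

View pics/wrist8.png

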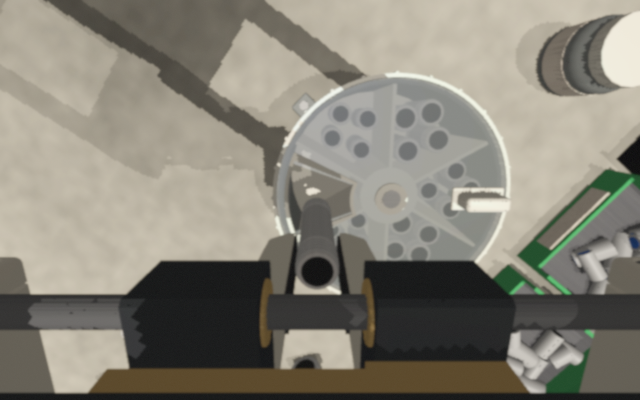

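View pics/scene8.png

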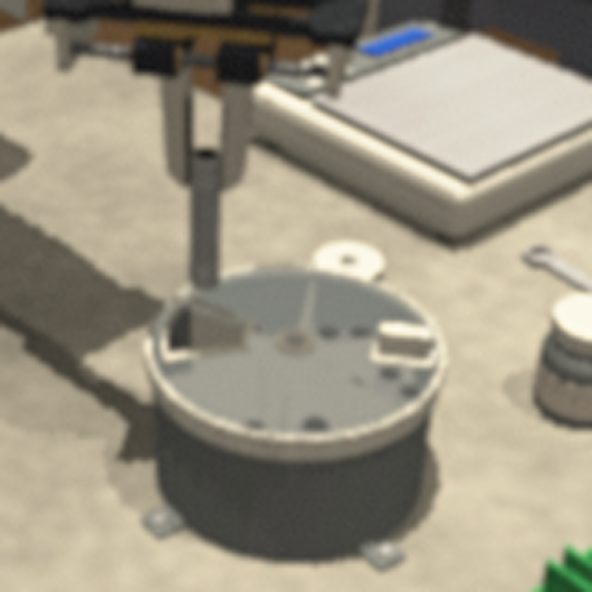

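The nipple hangs upright above the drum, and the opening is at lower left of the cap in the scene view. I'll lower to just above the lip, fix x and y, and look again.

{"api": "jog_arm", "payload": {
  "steps": [
    [1,-0.002,0.001,0.012,-0.003,-0.003,0],
    [1,-0.002,0.001,0.022,-0.003,-0.003,0],
    [1,-0.002,0.001,0.022,-0.003,-0.003,0]
  ]
}}

```text
t: 12.52
tool_pos: [0.5229, 0.0909, 0.225]
orientation: [-1.37, -2.826, 0.002]
force: [1.0, 0.0, -0.4]
opening: 0.0208
```

Run:
```python
from h import *
from plant import robot
s=robot.read_state();info(s);where(s)
for n in("wrist","scene","top"):
    c=robot.read_camera(n);w=np.ascontiguousarray(c["image"][:,:,::-1])
    if n=="scene": w=cv2.resize(w[130:260,270:400],None,fx=4.5,fy=4.5,interpolation=cv2.INTER_CUBIC)
    if n=="wrist": w=cv2.resize(w[130:330,220:440],None,fx=3,fy=3,interpolation=cv2.INTER_CUBIC)
    cv2.imwrite(f"pics/{n}9.png",w)
print(rel(s,[.523,.093,.135],38.3))
```

```text
t 12.53 pos [0.5229 0.0909 0.225 ] yaw 38.26 tilt z [-0.001 -0.001 -1.   ] F [ 1.   0.  -0.4] op 0.0208 q [ 0.08 -0.05  1.69 -0.    1.51 -0.59]
r 0.0648 ang -140.36
[ 0.0016  0.0015  0.09   -0.0017  0.0002 -0.0006]
```

View pics/wrist9.png

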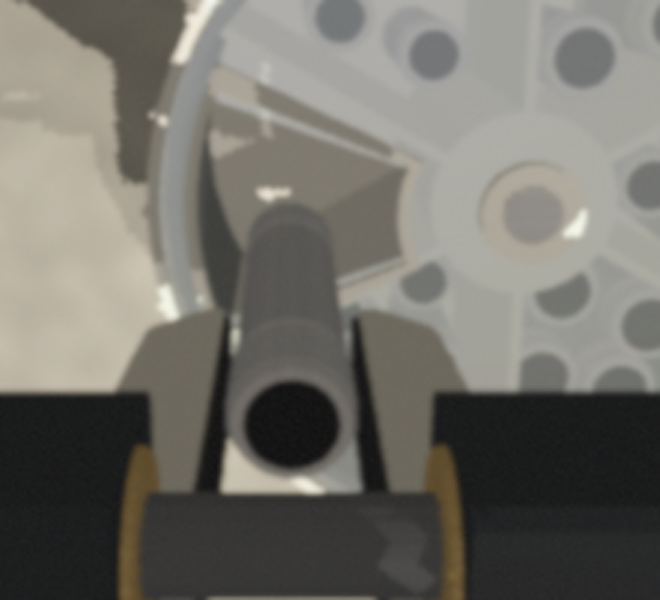

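View pics/scene9.png

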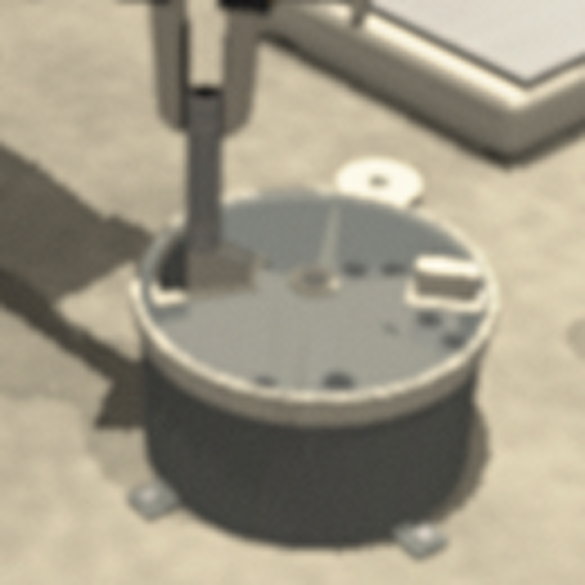

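The nipple's lower end points into the middle of the opening. I'll lower to fingertips just above the lip.

{"api": "jog_arm", "payload": {
  "steps": [
    [1,0.001,0.001,0.02,-0.001,0,0],
    [1,0.001,0.001,0.045,-0.001,0,0],
    [1,0.001,0.001,0.07,-0.001,0,0],
    [1,0.001,0.001,0.085,-0.001,0,0],
    [1,0.001,0.001,0.085,-0.001,0,0]
  ]
}}

```text
t: 13.3
tool_pos: [0.5235, 0.0926, 0.1412]
orientation: [1.37, 2.826, -0.0]
force: [0.4, -0.2, -1.1]
opening: 0.0208
```

Run:
```python
from h import *
from plant import robot
s=robot.read_state();info(s);where(s)
for n in("wrist","scene"):
    c=robot.read_camera(n);w=np.ascontiguousarray(c["image"][:,:,::-1])
    if n=="scene": w=cv2.resize(w[130:260,270:400],None,fx=4.5,fy=4.5,interpolation=cv2.INTER_CUBIC)
    cv2.imwrite(f"pics/{n}10.png",w)
```

```text
t 13.3 pos [0.5235 0.0926 0.1412] yaw 38.29 tilt z [ 0.001 -0.    -1.   ] F [ 0.4 -0.2 -1.1] op 0.0208 q [ 0.08  0.01  1.79 -0.    1.35 -0.59]
r 0.0633 ang -141.15
```

View pics/wrist10.png

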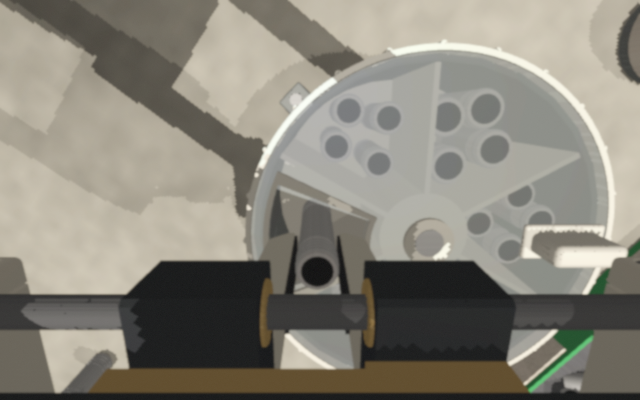

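View pics/scene10.png

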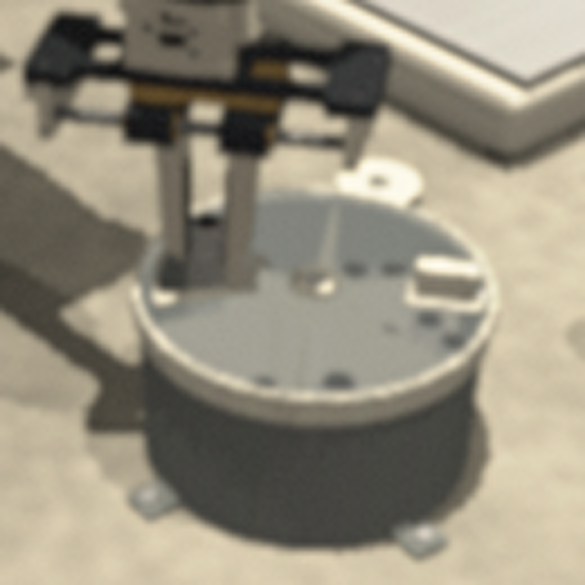

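The nipple is about 70 mm into the opening and the force readings show no contact. I'll go 3 mm lower, release, then rise.

{"api": "jog_arm", "payload": {
  "steps": [
    [1,0,0,0.003,0,0,0],
    [1,0,0,0.003,0,0,0],
    [0.4,0,0,0.003,0,0,0],
    [0.4,0,0,0.003,0,0,0],
    [0.4,0,0,0.003,0,0,0]
  ]
}}

```text
t: 14.02
tool_pos: [0.5249, 0.0927, 0.1403]
orientation: [1.368, 2.824, 0.003]
force: [0.7, -0.1, 0.3]
opening: 0.046
```

{"api": "jog_arm", "payload": {
  "steps": [
    [0.4,0,0,-0.03,0,0,0],
    [0.4,0,0,-0.08,0,0,0],
    [0.4,-0.04,0,-0.12,0,0,0],
    [0.4,-0.08,0,-0.14,0,0,0],
    [0.4,-0.08,0,-0.14,0,0,0]
  ]
}}

```text
t: 14.65
tool_pos: [0.5758, 0.0279, 0.2827]
orientation: [1.37, 2.818, 0.004]
force: [-0.6, -0.7, -0.9]
opening: 0.0557
```

Run:
```python
from h import *
from plant import robot
s=robot.read_state();info(s)
for n in("wrist","scene","top"):
    c=robot.read_camera(n);w=np.ascontiguousarray(c["image"][:,:,::-1])
    np.savez(f"{n}11.npz",mtx=c["mtx"],T=wristT(s,c) if n=="wrist" else c["extrinsics"])
    if n=="scene": w=cv2.resize(w[130:260,270:400],None,fx=4.5,fy=4.5,interpolation=cv2.INTER_CUBIC)
    cv2.imwrite(f"pics/{n}11.png",w)
```

```text
t 14.65 pos [0.5758 0.0279 0.2827] yaw 38.14 tilt z [ 0.008 -0.001 -1.   ] F [-0.6 -0.7 -0.9] op 0.0557 q [-0.04  0.04  1.49 -0.    1.6  -0.71]
```

View pics/wrist11.png

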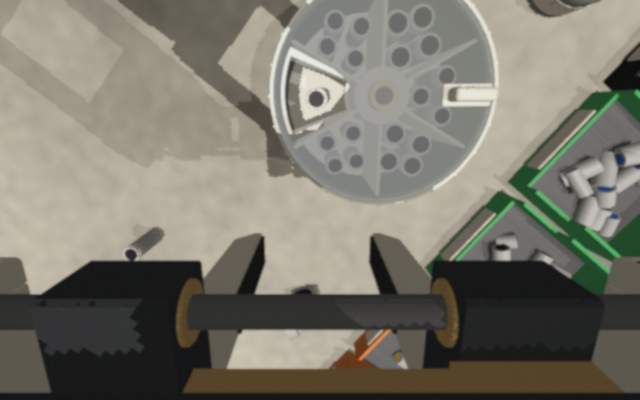

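View pics/scene11.png

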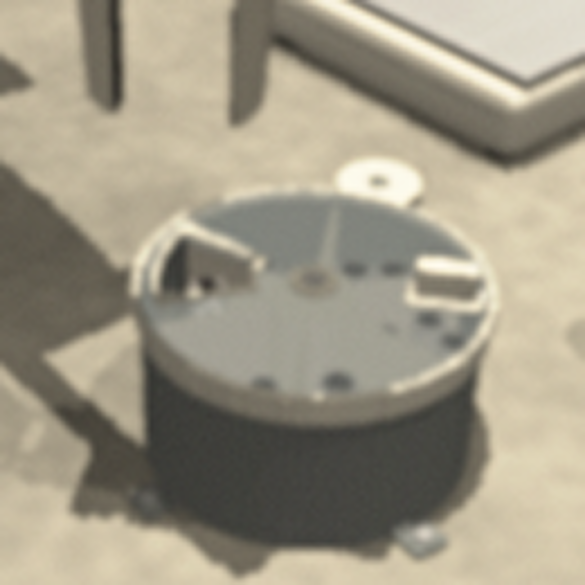

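View pics/top11.png

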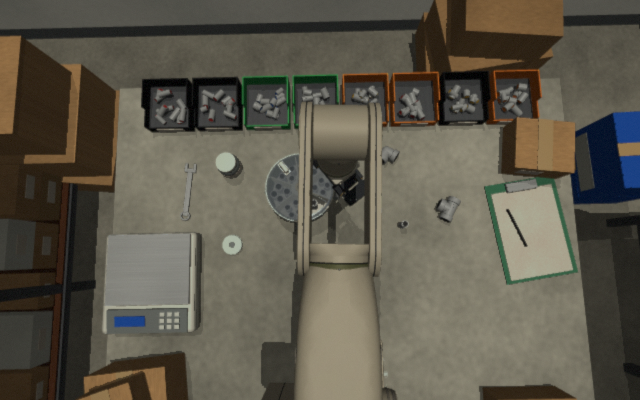

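The nipple stands upright in the compartment, with its top end at (317,98) inside the opening, and the other things look unmoved. I'll run a final numeric check, then hand in.

Run:
```python
from h import *
import cv2
w=cv2.imread("pics/wrist11.png")
cv2.imwrite("pics/w11z.png",cv2.resize(w[0:215,258:508],None,fx=2.7,fy=2.7,interpolation=cv2.INTER_CUBIC))
```

```text
(no output)
```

View pics/w11z.png

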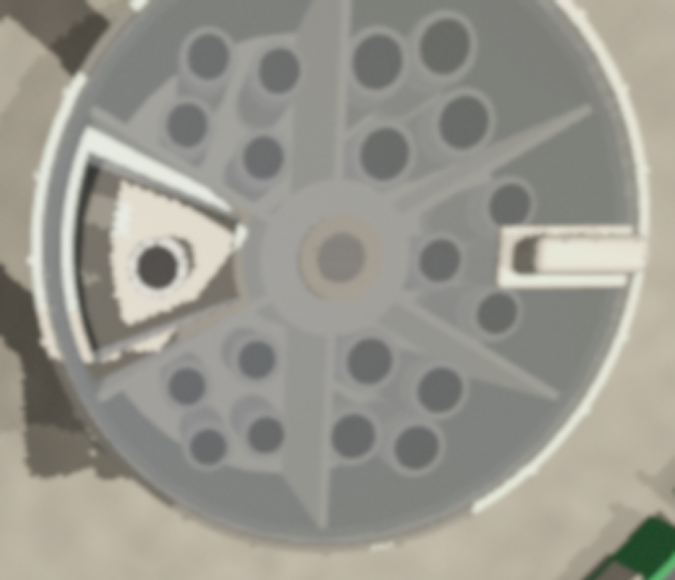

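Run:
```python
from h import *
from plant import robot
c=np.load("wrist11.npz");M,T=c["mtx"],c["T"]
f=lambda p,z,k=2.7: ray(((p[0]+.5)/k-.5+258,(p[1]+.5)/k-.5),M,T,z)[:2]
ang=lambda q,C:round(float(np.degrees(np.arctan2(*(q-C)[::-1]))),2)
H=f((341,258),.116);print("hub",H,"rib",ang(f((592,255),.14),H),"div",[ang(f(p,.108),H) for p in[(95,110),(100,397),(589,110),(556,394),(322,525)]])
q=f((158,267),.106);P=H+.063*np.array([np.cos(np.radians(-141.65)),np.sin(np.radians(-141.65))])
print("nipple top",q,"from pocket",np.hypot(*(q-P)))
s=np.load("scene0.npz")
a=cv2.imread("pics/top0.png");b=cv2.imread("pics/top11.png")
# shift of visible others in the top view
for n,(u,v) in dict(elbow=(387,155),tee=(448,207),tape=(232,245),paste=(228,164),wrench=(189,190),short=(403,224)).items():
    h=8 if n in("elbow","short") else 14
    m=cv2.matchTemplate(b[v-h-8:v+h+8,u-h-8:u+h+8],a[v-h:v+h,u-h:u+h],cv2.TM_CCOEFF_NORMED);_,mx,_,l=cv2.minMaxLoc(m);print(n,l[0]-8,l[1]-8,round(mx,2))
info(robot.read_state())
```

```text
hub [0.57304924 0.13295924] rib 38.21 div [-171.59, -111.98, 68.21, 8.44, -52.14]
nipple top [0.52625893 0.09284774] from pocket 0.0028091245140856023
elbow 2 0 0.65
tee 0 0 1.0
tape 0 0 1.0
paste 0 0 1.0
wrench 0 0 0.99
short 0 0 1.0
t 14.8 pos [0.5732 0.0304 0.2794] yaw 38.29 tilt z [ 0.002  0.    -1.   ] F [-0.5  0.1  0.1] op 0.0558 q [-0.04  0.04  1.5   0.    1.6  -0.7 ]
```

```bash
python3 -c "
from plant import robot
print(robot.close_job())"
```

```text
the job is handed in; nothing more can be done
None
```

I turned the cap about 168° anticlockwise by gripping its rib, then lowered the long nipple through the opening and let it go. It now stands upright in the empty compartment. The job was handed in after about 15 s on the robot's clock.

My last checks, all from the camera images:
- **Cap:** The rib is at 38.2° and the middle of the compartment at -141.7°, so the opening is aligned within about 0.5°. Before the drop, the opening's lip corners suggested up to 2.5° off. That disagrees with the rib, but it is still well inside the 8° limit.
- **Nipple:** Its top is about 3 mm from the compartment's middle horizontally. I did not measure its height: it looks upright and below the cap in the views.
- **Other things:** The short nipple, tee, tape, paste jar and wrench show no shift in the top view. The elbow check was weak (2 px shift, match 0.65), as the arm or its shadow partly covered it. The arm never touched it.
- **Arm:** It was clear of everything when I handed in.

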